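Free the sagging bolt of the bottle pen and hold its gate ajar

TASK

Lift the roll of tape off the upright bolt handle of the little bottle pen and lay it flat in the shallow wooden tray. Then work the bolt: it sags, so raise it over the bent lip of its keeper while drawing it back, and swing the self-closing gate ajar towards the robot, about 30 degrees. Finish while still holding it there, with the bolt drawn; leave everything else standing where it is.

Things in the scene. Friction and masses are not known exactly. Their poses are not given: they have to be found in the camera images.
- pen: Open-topped wooden bottle pen fixed to the counter, 260 (x) x 360 (y) x 100 mm high. Origin: centre of its underside, on the counter. The gate is on its own -x side, facing the robot (yaw varies 0.2 rad either way). In the pen's frame, mm: gate hinge axis upright at x -110, y +135; the gate, 22 thick, runs from there to y -128, bottom at height 36, top at 105.
- keeper (a point): Top of the bent lip of the steel keeper on the keeper post, 115 mm above the counter; pen frame x -110, y -150 mm; axes as the pen's. Lip 7 mm thick, across the bolt. Beyond it (to pen y -180) two upright cheeks, inner faces 18 mm either side in x, up to 160 mm, open on top, hold the bolt's tip so that the gate cannot swing.
- gate (a joint): Opening angle of the gate (rad). 0 is closed; it grows to 1.3 as the gate swings out towards the robot, clockwise seen from above (the free end moves to the pen's -x). A spring always closes it: it takes about 4 N at the bolt handle to hold it at 0.5 rad.
- gate_hinge (a point): Point on the gate's upright hinge axis, 100 mm above the counter. Its axes turn with the gate.
- bolt (a joint): How far the bolt is drawn (m), along the gate's top towards the hinge (pen +y while the gate is closed), friction under 2 N: 0 shot, 0.05 fully drawn, start 0 to 0.004. Sagging, it stops at about 0.006: its swollen tip (diameter 30 mm, 14 mm long) catches behind the keeper's lip. Raised 9 mm or more it passes; from about 0.032 the tip is clear of the keeper and the gate can swing.
- bolt_lift (a joint): How far the bolt is raised in its tall, worn guides (m): 0 sagging (its own weight, 220 g, pulls it down), 0.014 at most. It does not tilt.
- handle (a point): On the axis of the bolt's upright round steel handle, 178 mm above the counter while the bolt sags. Pin 14 mm thick from 155 to 193 mm height, 18 mm cap up to 200; at its foot a 42 mm flange, top at 155, carries the roll. Strap guides on the gate reach 148 mm. Handle at pen x -110, y -70 mm with bolt shot, gate closed: 205 mm from the hinge axis, less the draw. Axes: x across gate, y along bolt.
- roll: Roll of white tape, outer diameter 58 mm, hole 34 mm, 24 mm high, about 70 g, lying flat around the bolt handle on its flange. Origin: centre of its underside, z along its hole. The handle rises 45 mm above its underside.
- tray: Shallow square wooden tray fixed on the counter, 150 x 150 mm, 18 mm high, walls and floor 5 mm thick, to the left or right in front of the pen. Origin: centre of its underside.
- mat: Black rubber bar mat, 150 x 150 x 6 mm, fixed, on the other side from the tray; the tumbler stands on it. Origin: centre of its underside.
- tumbler: Glass tumbler standing on the mat, 80 mm diameter, 85 mm high. Bystander. Origin: centre of its underside.
- bitters1: Small bottle standing inside the pen, 44 mm diameter, 125 mm high. Bystander. Origin: centre of its underside.
- bitters2: Small bottle standing inside the pen, 44 mm diameter, 125 mm high. Bystander. Origin: centre of its underside.
- bitters3: Small bottle standing inside the pen, 44 mm diameter, 125 mm high. Bystander. Origin: centre of its underside.
- jigger: Steel double-cone measure, 44 mm diameter, 72 mm high, standing in front of the pen, on the hinge side. Bystander. Origin: centre of its underside.
- muddler: Wooden muddler lying on the counter in front of the pen, low enough for the gate to pass over it, 160 mm long along its y, 28 mm thick. Bystander. Origin: centre of its underside.
- shaker: Steel cocktail shaker, 88 mm diameter, 182 mm high, left of the pen. Bystander. Origin: centre of its underside.
- mixing_glass: Glass mixing beaker, 92 mm diameter, 140 mm high, right of the pen. Bystander. Origin: centre of its underside.
Not all that is in view belongs to the job. Leave any orange look-alike of the roll alone.

How it is judged:
On the way, in this order (a step that is already met when the one before it is completed fails the run):
1. the tape roll lies flat in the tray, let go (x of roll in the frame of tray between -0.045 and 0.045 m and y of roll in the frame of tray between -0.045 and 0.045 m and z of roll in the frame of tray below 0.01 m and angle between roll's own z axis and vertical below 0.15 rad and linear speed of roll below 0.03 m/s and contact force between the fingers and roll below 0.1 N), for 0.2 s.
2. the bolt is drawn clear of the keeper (value of joint bolt above 0.033 m), for 0.1 s.
At the end, for the whole second after the job is handed in: For the last second the fingers hold gate or bolt (over 0.5 N), the gate stands still 0.35 to 0.72 rad open, the bolt is drawn over 30 mm, and the roll lies flat (0.15 rad) and untouched on the tray floor, within 45 mm of its centre in the tray's x and y (all of step 1 and value of joint gate between 0.35 and 0.72 rad and velocity of joint gate between -0.05 and 0.05 rad/s and value of joint bolt above 0.03 m and contact force between the fingers and pen above 0.5 N); the arm keeps its last pose, push and grip.
It fails at once if a bystander was pushed more than 30 mm from its place (distance of any of tumbler, bitters1, bitters2, bitters3, jigger, shaker, mixing_glass, muddler from where it was at the start of the episode above 0.03 m).
It fails at once if a standing bystander was tipped over (angle between any of tumbler, bitters1, bitters2, bitters3, jigger, shaker, mixing_glass's own z axis and vertical above 0.5 rad).
It also fails if it takes over 56 s, if anything falls off the work surface, if the arm or the gripper's body presses on something with over 40 N, if the wrist force passes 120 N, or if a joint passes its speed limit or range.

ROBOT

A 7-joint arm with a two-finger parallel gripper is mounted at the origin on the work surface. World frame = base frame: x ahead of the robot, y to its left, z up, the work surface at z = 0. Lengths are in m, angles in rad, forces in N, time in s.
With the tool pointing down it reaches from about 0.425 to 0.925 m from the base axis. Payload 6.8 kg.
Tool frame: the origin (TCP) lies at the very end of the fingers, on their centre line; the grasp point (between the pads) lies ctrl.hold_point_z behind it (ctrl.hold_point_z is the distance from the TCP to the grasp point, in m); x points along the fingers, z is the direction in which the jaws open and shut, and the axes are right-handed (so a half turn about x gives the same grasp; the last joint's range is limited). The gripper opens to 85 mm and grips with 20 to 120 N. Pads are 22 mm wide; open, the fingers measure 114 mm over their backs; the gripper's body (76 mm by 85 mm) begins 54 mm behind the grasp point. The pads swing forward as they close: fully open they stand 13 mm farther back than shut.
Start: joints at [-1.393, 0.477, 0.022, 1.555, -0.011, 1.109, -0.083], TCP at [0.19, 0.648, 0.231] pointing down, gripper open.
Joint ranges: [-2.96, 2.96], [-0.34, 2.1], [-1.41, 1.46], [0.24, 2.44], [-1.37, 4.51], [0.17, 1.92], [-2.96, 2.96]. Speed limits (rad/s): [2.39, 2.39, 3.14, 3.14, 3.14, 3.14, 3.14].

INTERFACE

Orientations are given as a unit quaternion [w, x, y, z].
In Python, from cell import status, snapshot, get_calibration, ticket, ctrl gives the robot as it stands. The module is installed in compiled form; this text tells all that it offers.
- The arm moves only by the tool apply_moves, never from a script. Its argument "steps" is a list that holds one entry, the list of rows, each a list of 7 numbers: the opening, from -1 (shut) to 1 (fully open), then the shift along the world's x, y, z in m, then the turn, a rotation vector about the world's x, y, z in rad. In form: [[[fingers, tx, ty, tz, rx, ry, rz], ...]]. A call has 1 to 20 rows; each row is the pose to reach, as a shift and turn from the pose measured when the call began; what a row does not reach only later rows make up. A row lasts 1/10 s, in which the tool goes at most 50 mm and 8.59 degrees, less where a joint would pass 70% of its speed; a pose out of reach is approached as far as the arm can. A call with a gripper value outside its range is refused whole. The fingers move at their own pace and stop on an object; "grip_force" is the grip in N (left out, the last holds). Time passes only in rows, so rows that repeat a pose let the fingers close. It gives the time, the measured TCP pose, the force and the opening at its end, in the units of the state.
- status.state(): the state, without advancing time (a new reading comes with each control period).
- snapshot(name): name is "scene" or "side" or "wrist"; returns the picture (420x560x3 uint8, red, green, blue); there is no depth.
- get_calibration(name): a dict with "K" (3x3 intrinsics, pixels), "dist" ([k1, k2, p1, p2, k3] as OpenCV has them; the pictures are not rectified), "R" (3x3) and "t" (3): a world point X has camera coordinates R X + t. Camera axes: x right, y down, z forward; pixel columns grow to the right and rows downward; lengths in m; the calibration is good to about 2 mm. A picture is of the moment at which its call begins: read the wrist's pose just before it. get_calibration takes no time and is no camera call; for the wrist camera it gives the pose at the moment of the call.
- ticket.finish_job(): hands the job in, once; it reports no verdict.
The state is a dict: "clock": time; "qpos": joint angles; "joint_velocities": joint speeds; "joint_efforts": joint torques, N m; "ee_pos": TCP position; "tool_rot": TCP orientation; "wrist_force": force on the tool from outside, world axes, zero at the start; "ft_torque": the same for the moment, N m; "grip_width": opening from 0.0 (shut) to 1.0 (fully open).
Only numpy, scipy, OpenCV 4.12 (cv2) and the standard library are available. Lean on these libraries where they do the work, as an engineer would, in place of code of your own. Each camera call takes 0.05 s, during which the arm holds its last target. There are 200 camera calls.

## Working session

There is one attempt and no reset: what is moved stays moved. The work goes in short steps, Python scripts to look and compute and a tool call to move; the robot and the scene stay as the last step left them, time stands still between calls to the robot, and variables do not carry over. Pictures are saved under pics/ and viewed, about 8 in all and at most 12, crops included, and the job is handed in when it is done.

Besides the shell and the picture viewer there is one more tool, called after ">>>" as name([rows], argument=value, ...), one row to a line, values as JSON. apply_moves: Moves the arm, as the interface text tells. Its arguments: {"type":"object","properties":{"steps":{"type":"array"},"grip_force":{"type":"number"}},"required":["steps"]}

```bash
mkdir -p pics
python3 - <<'E'
from cell import status,snapshot,get_calibration,ctrl
import cv2,numpy as np
print(status.state(),ctrl.hold_point_z)
for n in("scene","side"):
    im=snapshot(n);cv2.imwrite(f"pics/{n}0.png",im[...,::-1]);c=get_calibration(n);print(n,c)
E
```

```text
{'clock': 0.0, 'qpos': array([-1.39309626,  0.47777755,  0.02236501,  1.55642564, -0.01149004,
        1.10928368, -0.08310403]), 'joint_velocities': array([-6.00995777e-04,  1.91483939e-03,  1.96764517e-03, -7.00215360e-05,
       -9.05584299e-04,  6.88487109e-06,  3.42059411e-04]), 'joint_efforts': array([ 7.06685514e-04, -5.96455300e+01,  1.60812434e+00, -2.81194353e+01,
        1.24632526e-02,  9.40079684e-03,  1.21420936e-05]), 'ee_pos': array([0.19016879, 0.64706228, 0.23035222]), 'tool_rot': array([ 0.56564442, -0.4241116 ,  0.56657655,  0.42328095]), 'wrist_force': array([ 0.18788568,  0.59453546, -0.30963949]), 'ft_torque': array([ 0.0293463 , -0.00169549,  0.04358496]), 'grip_width': 1.0006084123221617} 0.0187
scene {'K': array([[483.36323787,   0.        , 276.5060422 ],
       [  0.        , 483.36323787, 209.23985097],
       [  0.        ,   0.        ,   1.        ]]), 'dist': array([0.05560512, 0.        , 0.        , 0.        , 0.        ]), 'R': array([[ 0.73938284,  0.67321537, -0.00969937],
       [ 0.5743417 , -0.63817802, -0.51269915],
       [-0.35134688,  0.3735102 , -0.85851354]]), 't': array([-0.44553368, -0.28544693,  1.491938  ])}
side {'K': array([[401.0612675 ,   0.        , 278.68235874],
       [  0.        , 401.0612675 , 208.42427627],
       [  0.        ,   0.        ,   1.        ]]), 'dist': array([-0.0954253,  0.       ,  0.       ,  0.       ,  0.       ]), 'R': array([[-0.99211972, -0.12383942, -0.0190331 ],
       [-0.04140742,  0.46744657, -0.88305103],
       [ 0.11825348, -0.87530423, -0.46889083]]), 't': array([0.59164075, 0.14591146, 1.05838029])}
```

View pics/scene0.png

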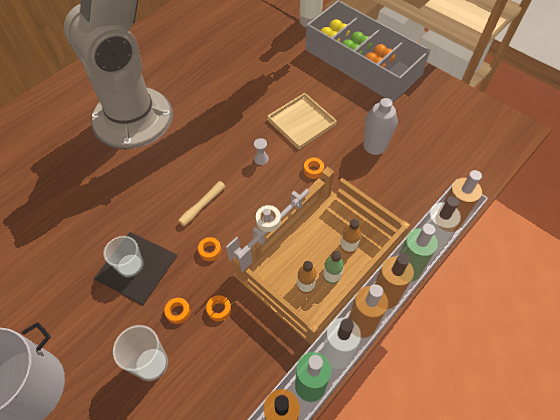

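View pics/side0.png

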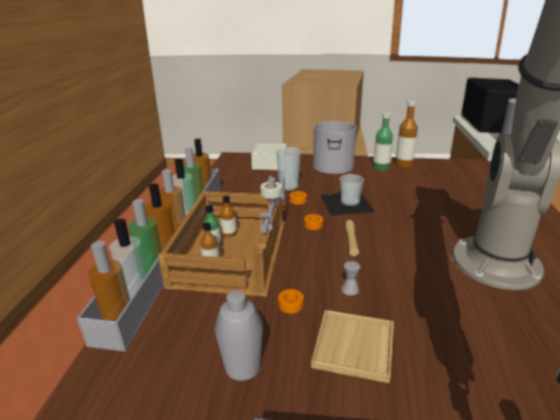

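```bash
cat > h.py <<'E'
import cv2,numpy as np
from cell import status,snapshot,get_calibration
def ray(c,uv):
    p=cv2.undistortPoints(np.array([[uv]],float),c["K"],c["dist"])[0,0]
    d=c["R"].T@np.array([p[0],p[1],1]);return -c["R"].T@c["t"],d
def plane(c,uv,z):
    o,d=ray(c,uv);return o+d*(z-o[2])/d[2]
def proj(c,X):
    X=np.atleast_2d(np.array(X,float))
    return cv2.projectPoints(X,cv2.Rodrigues(c["R"])[0],c["t"],c["K"],c["dist"])[0][:,0]
def crop(im,x,y,w,h,k,name):
    cv2.imwrite(name,cv2.resize(im[y:y+h,x:x+w],None,fx=k,fy=k,interpolation=cv2.INTER_CUBIC))
E
python3 - <<'E'
from h import *
im=cv2.imread("pics/scene0.png");c=get_calibration("scene")
crop(im,220,90,133,195,3,"pics/a.png")
i2=cv2.imread("pics/side0.png");crop(i2,160,170,133,130,4.5,"pics/b.png")
a=cv2.imread("pics/a.png");b=cv2.imread("pics/b.png");b=b[:a.shape[0]]
cv2.imwrite("pics/ab.png",np.hstack([cv2.copyMakeBorder(a,0,max(0,b.shape[0]-a.shape[0]),0,0,0),cv2.resize(b,(400,a.shape[0]))]));
for uv in[(267,122),(302,95),(337,122),(303,146)]:print(plane(c,uv,.018))
hsv=cv2.cvtColor(im,cv2.COLOR_BGR2HSV);m=((hsv[...,1]<70)&(hsv[...,2]>190)).astype(np.uint8)
m[:195]=0;m[240:]=0;m[:,:250]=0;m[:,290:]=0
ys,xs=np.nonzero(m);print(len(xs),xs.min(),xs.max(),ys.min(),ys.max())
print(plane(c,((xs.min()+xs.max())/2,(ys.min()+ys.max())/2),.17))
E
```

```text
[0.33607525 0.25061239 0.018     ]
[0.34296112 0.40303675 0.018     ]
[0.49229558 0.3900729  0.018     ]
[0.47563954 0.25386963 0.018     ]
308 256 289 205 226
[ 0.62903248 -0.04027262  0.17      ]
```

View pics/ab.png

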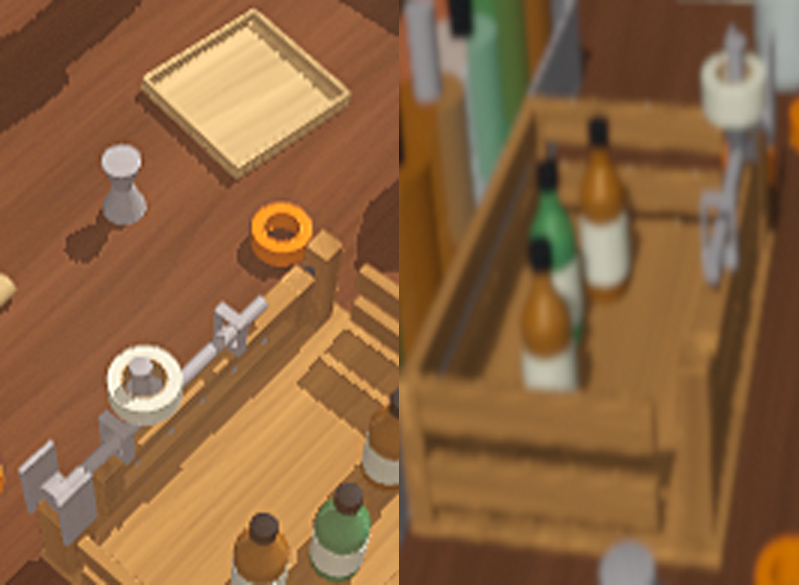

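Run:
```python
from h import *
from scipy.spatial.transform import Rotation as Rn
c=get_calibration("scene")
f=lambda p:(p[0]/3+220-.33,p[1]/3+90-.33)
P=np.array([plane(c,f(p),.018) for p in[(143,85),(255,10),(350,95),(237,180)]]);print(P,P.mean(0))
E_=P-np.roll(P,-1,0);print(np.degrees(np.arctan2(E_[:,1],E_[:,0])))
h=plane(c,f((141,362)),.2);r=plane(c,f((145,380)),.179);b=plane(c,f((262,303)),.122);k=plane(c,f((75,483)),.122)
print("handle",h,"roll",r,"boltend",b,"tip",k,np.degrees(np.arctan2(*(b-k)[[0,1]])*-1))
q=status.state()["tool_rot"];M=Rn.from_quat(np.roll(q,-1)).as_matrix();print(M,np.degrees(np.arctan2(M[1,2],M[0,2])))
```

```text
[[0.32616944 0.26277252 0.018     ]
 [0.3436893  0.41490004 0.018     ]
 [0.48919825 0.39077362 0.018     ]
 [0.47505488 0.23540755 0.018     ]] [0.40852797 0.32596343 0.018     ]
[-96.56956133 170.58560033  84.7985542  -10.41465732]
handle [ 0.62243091 -0.05163836  0.2       ] roll [ 0.62656466 -0.0524714   0.179     ] boltend [0.62509526 0.08955014 0.122     ] tip [ 0.62534691 -0.1325576   0.122     ] 0.0649157360449725
[[-3.48927973e-04 -9.59448125e-01  2.81885036e-01]
 [-1.60408436e-03  2.81885228e-01  9.59446791e-01]
 [-9.99998653e-01 -1.17389554e-04 -1.63739337e-03]] 73.62723559882426
```

>>> apply_moves([
  [[1,0.04,-0.07,0.05,0,0,-0.13],[1,0.08,-0.11,0.05,0,0,-0.26],[1,0.434,-0.699,0.05,0,0,-1.285],[1,0.434,-0.699,0.05,0,0,-1.285],[1,0.434,-0.699,0.05,0,0,-1.285],[1,0.434,-0.699,0.05,0,0,-1.285],[1,0.434,-0.699,0.05,0,0,-1.285],[1,0.434,-0.699,0.05,0,0,-1.285],[1,0.434,-0.699,0.05,0,0,-1.285],[1,0.434,-0.699,0.05,0,0,-1.285],[1,0.434,-0.699,0.05,0,0,-1.285],[1,0.434,-0.699,0.05,0,0,-1.285],[1,0.434,-0.699,0.05,0,0,-1.285],[1,0.434,-0.699,0.05,0,0,-1.285],[1,0.434,-0.699,0.05,0,0,-1.285],[1,0.434,-0.699,0.05,0,0,-1.285],[1,0.434,-0.699,0.05,0,0,-1.285],[1,0.434,-0.699,0.05,0,0,-1.285],[1,0.434,-0.699,0.05,0,0,-1.285],[1,0.434,-0.699,0.05,0,0,-1.285]],
])

```text
clock: 2.1
ee_pos: [0.6237, -0.0503, 0.2799]
tool_rot: [0.706, -0.0, 0.708, 0.001]
wrist_force: [0.0, 0.2, -0.4]
grip_width: 1.0
```

Run:
```python
from h import *
s=status.state();c=get_calibration("wrist");im=snapshot("wrist")[...,::-1].copy();cv2.imwrite("pics/w1.png",im)
print(s["clock"],s["ee_pos"],s["qpos"],-c["R"].T@c["t"])
print("roll exp",proj(c,[[.6266,-.0525,.179],[.6225,-.0525,.2]]))
np.savez("w1.npz",**c)
```

```text
2.1 [ 0.62367868 -0.05028051  0.27994313] [-0.46518316  0.40019212  0.60737811  1.65229199 -0.24457891  1.16885165
  0.20399163] [0.62407411 0.01536804 0.42322322]
roll exp [[282.27459607 208.70573198]
 [277.26846704 215.87814708]]
```

View pics/w1.png

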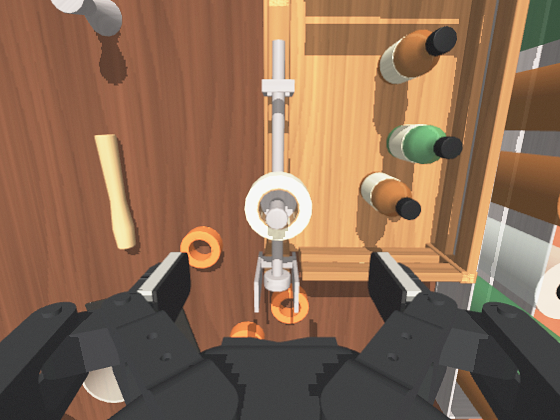

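>>> apply_moves([
  [[1,-0.001,0,-0.04,0,0,0],[1,-0.001,0,-0.08,0,0,0],[1,-0.001,0,-0.11,0,0,0],[1,-0.001,0,-0.125,0,0,0],[1,-0.001,0,-0.125,0,0,0],[-0.2,-0.001,0,-0.125,0,0,0],[-0.2,-0.001,0,-0.125,0,0,0],[-0.2,-0.001,0,-0.125,0,0,0],[-0.2,-0.001,0,-0.125,0,0,0],[-0.2,-0.001,0,-0.125,0,0,0],[-0.2,-0.001,0,-0.125,0,0,0]],
], grip_force=25)

```text
clock: 3.25
ee_pos: [0.6241, -0.0501, 0.1573]
tool_rot: [0.708, -0.0, 0.707, 0.001]
wrist_force: [0.2, 0.6, 7.5]
grip_width: 0.677
```

>>> apply_moves([
  [[-0.2,0,0,0.03,0,0,0],[-0.2,0,0,0.07,0,0,0],[-0.2,0,0,0.1,0,0,0],[-0.2,0,0,0.1,0,0,0],[-0.2,-0.0215,0.0375,0.1,0,0,-0.013],[-0.2,-0.043,0.075,0.1,0,0,-0.026],[-0.2,-0.0645,0.1125,0.1,0,0,-0.039],[-0.2,-0.086,0.15,0.1,0,0,-0.052],[-0.2,-0.1075,0.1875,0.1,0,0,-0.065],[-0.2,-0.129,0.225,0.1,0,0,-0.078],[-0.2,-0.1505,0.2625,0.1,0,0,-0.091],[-0.2,-0.172,0.3,0.1,0,0,-0.104],[-0.2,-0.1935,0.3375,0.1,0,0,-0.117],[-0.2,-0.2155,0.376,0.1,0,0,-0.13],[-0.2,-0.2155,0.376,0.1,0,0,-0.13],[-0.2,-0.2155,0.376,0.1,0,0,-0.13]],
])

```text
clock: 4.85
ee_pos: [0.4078, 0.3266, 0.257]
tool_rot: [0.706, 0.044, 0.705, -0.044]
wrist_force: [0.4, -0.5, -1.2]
grip_width: 0.669
```

Run:
```python
from h import *
s=status.state();c=get_calibration("wrist");im=snapshot("wrist")[...,::-1].copy();cv2.imwrite("pics/w2.png",im)
print(s["clock"],s["ee_pos"],s["grip_width"],s["wrist_force"])
print(proj(c,[[.4085,.326,.005],[.326,.263,.018],[.344,.415,.018],[.489,.391,.018],[.475,.235,.018]]))
```

```text
4.85 [0.40777352 0.32659369 0.25700242] 0.6691599556970423 [ 0.42357058 -0.53584119 -1.15916463]
[[278.92480789 177.29962658]
 [224.43623804 231.92516261]
 [217.73516394 114.10056096]
 [337.29716722 119.12078848]
 [335.38491666 238.3198738 ]]
```

View pics/w2.png

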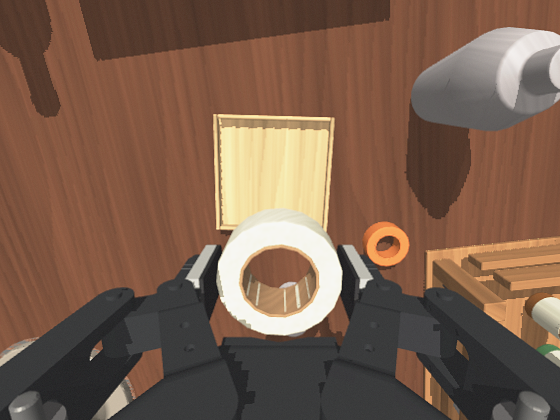

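>>> apply_moves([
  [[-0.2,-0.003,0,-0.045,0,0,0],[-0.2,-0.003,0,-0.09,0,0,0],[-0.2,-0.003,0,-0.135,0,0,0],[-0.2,-0.003,0,-0.18,0,0,0],[-0.2,-0.003,0,-0.215,0,0,0],[-0.2,-0.003,0,-0.235,0,0,0],[-0.2,-0.003,0,-0.247,0,0,0],[-0.2,-0.003,0,-0.247,0,0,0],[-0.2,-0.003,0,-0.247,0,0,0]],
])

```text
clock: 5.8
ee_pos: [0.4067, 0.325, 0.0109]
tool_rot: [0.706, 0.046, 0.705, -0.045]
wrist_force: [-0.8, 0.3, -0.9]
grip_width: 0.674
```

>>> apply_moves([
  [[0.7,0,0,0,0,0,0],[0.7,0,0,0,0,0,0],[0.7,0,0,0,0,0,0],[0.7,0,0,0,0,0,0],[0.7,0,0,0.02,0,0,0],[0.7,0,0,0.05,0,0,0],[0.7,0,0,0.1,0,0,0],[0.7,0,0,0.15,0,0,0],[0.7,0,0,0.2,0,0,0],[0.7,0,0,0.25,0,0,0],[0.7,0,0,0.25,0,0,0]],
])

```text
clock: 6.9
ee_pos: [0.4098, 0.3273, 0.268]
tool_rot: [0.709, 0.05, 0.702, -0.042]
wrist_force: [0.5, 0.3, -0.5]
grip_width: 0.848
```

Run:
```python
from h import *
s=status.state();c=get_calibration("scene");im=snapshot("scene")[...,::-1].copy();cv2.imwrite("pics/s2.png",im)
print(s["clock"],s["ee_pos"])
a=im[80:290,190:390];cs=get_calibration("side");i2=snapshot("side")[...,::-1];cv2.imwrite("pics/side2.png",i2)
a=cv2.resize(a,None,fx=2.5,fy=2.5);b=cv2.resize(i2[150:390,180:400],(275*525//300,525));cv2.imwrite("pics/c2.png",np.hstack([a,cv2.resize(b,(290,525))]))
```

```text
6.9 [0.40979051 0.32727326 0.26795035]
```

View pics/c2.png

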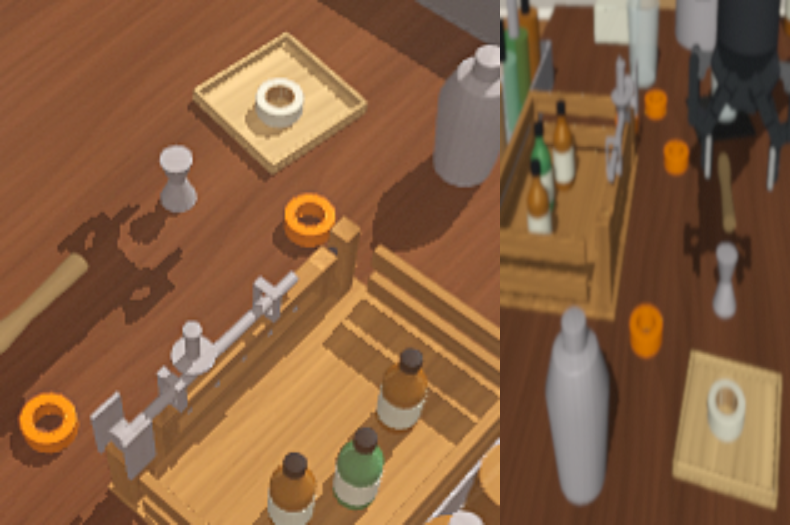

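>>> apply_moves([
  [[0.4,0.0215,-0.038,-0.005,0,0,0.013],[0.4,0.043,-0.076,-0.015,0,0,0.026],[0.4,0.0645,-0.114,-0.015,0,0,0.039],[0.4,0.086,-0.152,-0.015,0,0,0.052],[0.4,0.1075,-0.19,-0.015,0,0,0.065],[0.4,0.129,-0.228,-0.015,0,0,0.078],[0.4,0.1505,-0.266,-0.015,0,0,0.091],[0.4,0.172,-0.304,-0.015,0,0,0.104],[0.4,0.1935,-0.342,-0.015,0,0,0.12],[0.4,0.212,-0.379,-0.015,0,0,0.13],[0.4,0.212,-0.379,-0.015,0,0,0.13],[0.4,0.212,-0.379,-0.015,0,0,0.13],[0.4,0.212,-0.379,-0.015,0,0,0.13]],
])

```text
clock: 8.3
ee_pos: [0.618, -0.052, 0.2458]
tool_rot: [0.707, 0.001, 0.707, 0.003]
wrist_force: [-0.2, 0.5, -0.1]
grip_width: 0.701
```

Run:
```python
from h import *
from scipy.spatial.transform import Rotation as Rn
s=status.state();c=get_calibration("wrist");im=snapshot("wrist")[...,::-1].copy();crop(im,200,120,160,180,3,"pics/w3.png")
M=Rn.from_quat(np.roll(s["tool_rot"],-1)).as_matrix()
print(s["clock"],s["ee_pos"],M.round(3),s["wrist_force"])
print(proj(c,[[.622,-.0517,.2],[.622,-.0517,.155]]),(proj(c,[[.622,-.0517,.2]])-[200,120])*3)
np.savez("w3.npz",**c)
```

```text
8.3 [ 0.61800813 -0.05196862  0.24581703] [[ 0.    -0.003  1.   ]
 [ 0.005  1.     0.003]
 [-1.     0.005  0.   ]] [-0.1742039   0.45520088 -0.07833003]
[[284.37355948 227.47266108]
 [283.3340954  209.57613141]] [[253.12067843 322.41798324]]
```

View pics/w3.png

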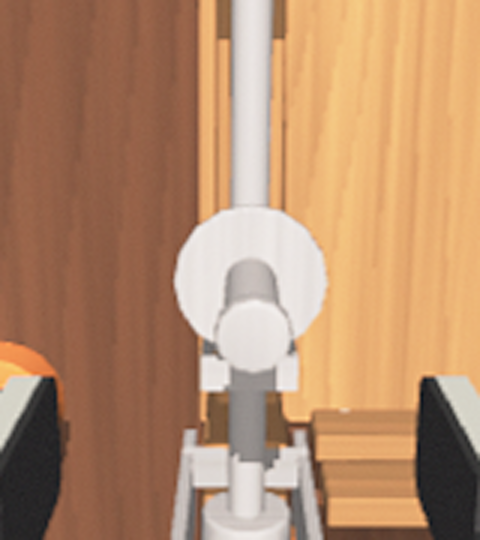

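>>> apply_moves([
  [[0.4,0.004,-0.0015,-0.03,0,0,0],[0.4,0.004,-0.0015,-0.06,0,0,0],[0.4,0.004,-0.0015,-0.08,0,0,0],[0.4,0.004,-0.0015,-0.086,0,0,0],[0.4,0.004,-0.0015,-0.086,0,0,0],[-1,0.004,-0.0015,-0.086,0,0,0],[-1,0.004,-0.0015,-0.086,0,0,0],[-1,0.004,-0.0015,-0.086,0,0,0],[-1,0.004,-0.0015,-0.086,0,0,0],[-1,0.004,-0.0015,-0.086,0,0,0],[-1,0.004,-0.0015,-0.086,0,0,0],[-1,0.004,-0.0015,-0.086,0,0,0],[-1,0.004,-0.0015,-0.086,0,0,0]],
], grip_force=40)

```text
clock: 9.65
ee_pos: [0.6223, -0.0531, 0.1614]
tool_rot: [0.708, 0.001, 0.706, 0.003]
wrist_force: [-2.9, 0.3, 6.3]
grip_width: 0.187
```

>>> apply_moves([
  [[-1,0,0,0.004,0,0,0],[-1,0,0,0.008,0,0,0],[-1,0,0,0.012,0,0,0],[-1,0,0,0.012,0,0,0],[-1,0,0,0.012,0,0,0]],
], grip_force=60)

```text
clock: 10.15
ee_pos: [0.6221, -0.0531, 0.1733]
tool_rot: [0.708, 0.001, 0.707, 0.003]
wrist_force: [-1.5, 0.5, -3.2]
grip_width: 0.171
```

Run:
```python
from h import *
s=status.state();im=snapshot("wrist")[...,::-1].copy();i2=snapshot("scene")[...,::-1]
print(s["clock"],s["ee_pos"],s["grip_width"],s["wrist_force"])
crop(im,180,120,200,260,2,"pics/w4.png");a=cv2.imread("pics/w4.png");b=cv2.resize(i2[180:280,220:298],(400,520),interpolation=cv2.INTER_CUBIC)
cv2.imwrite("pics/w4.png",np.hstack([a,b]))
```

```text
10.15 [ 0.6220614  -0.05308423  0.17327517] 0.17070723690241738 [-1.52116118  0.51263676 -3.15314729]
```

View pics/w4.png

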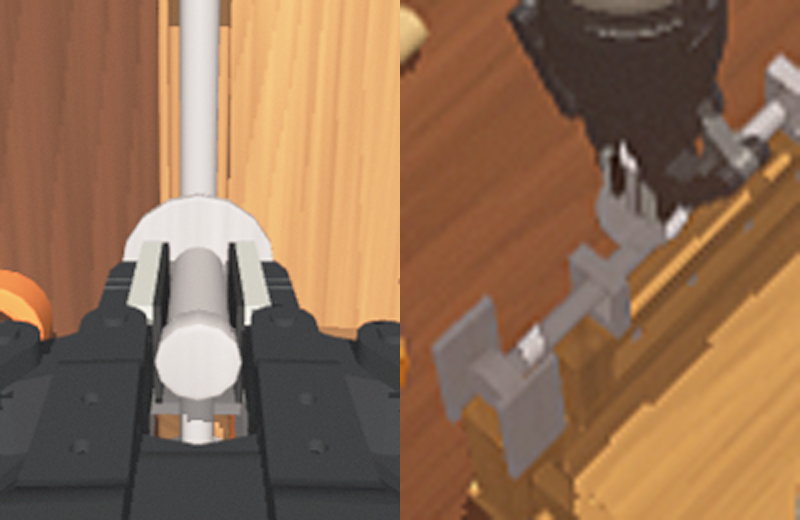

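>>> apply_moves([
  [[-1,0,0.004,0,0,0,0],[-1,0,0.008,0,0,0,0],[-1,0,0.012,0,0,0,0],[-1,0,0.016,0,0,0,0],[-1,0,0.016,0,0,0,0]],
])

```text
clock: 10.75
ee_pos: [0.6221, -0.0357, 0.173]
tool_rot: [0.707, 0.001, 0.707, 0.004]
wrist_force: [-1.9, 0.7, -2.3]
grip_width: 0.175
```

>>> apply_moves([
  [[-1,0,0.006,0,0,0,0],[-1,0,0.012,0,0,0,0],[-1,0,0.018,0,0,0,0],[-1,0,0.024,0,0,0,0],[-1,0,0.026,0,0,0,0],[-1,0,0.026,0,0,0,0],[-1,0,0.026,0,0,0,0]],
])

```text
clock: 11.45
ee_pos: [0.6221, -0.0093, 0.1729]
tool_rot: [0.707, 0.001, 0.707, 0.004]
wrist_force: [-1.2, 0.3, -2.4]
grip_width: 0.172
```

Run:
```python
from h import *
s=status.state();im=snapshot("wrist")[...,::-1].copy();i2=snapshot("scene")[...,::-1]
print(s["clock"],s["ee_pos"],s["grip_width"],s["wrist_force"])
crop(im,180,120,200,260,2,"pics/w5.png");a=cv2.imread("pics/w5.png");b=cv2.resize(i2[180:280,220:298],(400,520),interpolation=cv2.INTER_CUBIC)
cv2.imwrite("pics/w5.png",np.hstack([a,b]))
```

```text
11.45 [ 0.62206024 -0.00929011  0.17292058] 0.17247049899806058 [-1.15832159  0.31520829 -2.38566785]
```

View pics/w5.png

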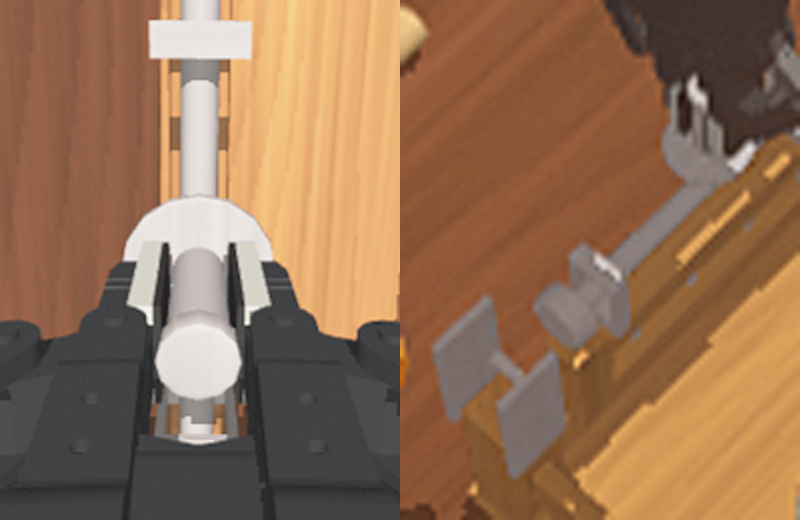

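>>> apply_moves([
  [[-1,-0.005,0,0,0,0,-0.03],[-1,-0.0097,0.0003,0,0,0,-0.06],[-1,-0.0145,0.0007,0,0,0,-0.09],[-1,-0.0193,0.0012,0,0,0,-0.12],[-1,-0.0288,0.0026,0,0,0,-0.18],[-1,-0.0383,0.0046,0,0,0,-0.24],[-1,-0.0476,0.0072,0,0,0,-0.3],[-1,-0.0476,0.0072,0,0,0,-0.3]],
])

```text
clock: 12.35
ee_pos: [0.5735, -0.0024, 0.173]
tool_rot: [0.7, 0.107, 0.699, -0.102]
wrist_force: [2.7, -0.9, -2.5]
grip_width: 0.173
```

>>> apply_moves([
  [[-1,-0.0091,0.0031,0,0,0,-0.06],[-1,-0.0181,0.0067,0,0,0,-0.12],[-1,-0.0267,0.011,0,0,0,-0.18],[-1,-0.0335,0.0148,0,0,0,-0.23],[-1,-0.0335,0.0148,0,0,0,-0.23],[-1,-0.0335,0.0148,0,0,0,-0.23],[-1,-0.0335,0.0148,0,0,0,-0.23],[-1,-0.0335,0.0148,0,0,0,-0.23],[-1,-0.0335,0.0148,0,0,0,-0.23]],
])

```text
clock: 13.25
ee_pos: [0.5405, 0.012, 0.1732]
tool_rot: [0.684, 0.186, 0.682, -0.182]
wrist_force: [3.4, -3.6, -1.4]
grip_width: 0.174
```

Run:
```python
from h import *
s=status.state();im=snapshot("wrist")[...,::-1].copy();i2=snapshot("scene")[...,::-1]
print(s["clock"],s["ee_pos"],s["grip_width"],s["wrist_force"],abs(s["joint_velocities"]).max())
d=np.array([.622,.1505])-s["ee_pos"][:2];print("gate",np.arctan2(*d),"radius",np.hypot(*d))
a=cv2.resize(im,(400,300));b=cv2.resize(i2[80:290,190:390],(400,420));cv2.imwrite("pics/w6.png",np.hstack([cv2.copyMakeBorder(a,0,120,0,0,0),b]))
```

```text
13.25 [0.54046618 0.01197489 0.17316147] 0.1738477437903278 [ 3.38304073 -3.59617391 -1.40769219] 0.0038200206985568863
gate 0.5319839167486596 radius 0.16073882423362268
```

View pics/w6.png

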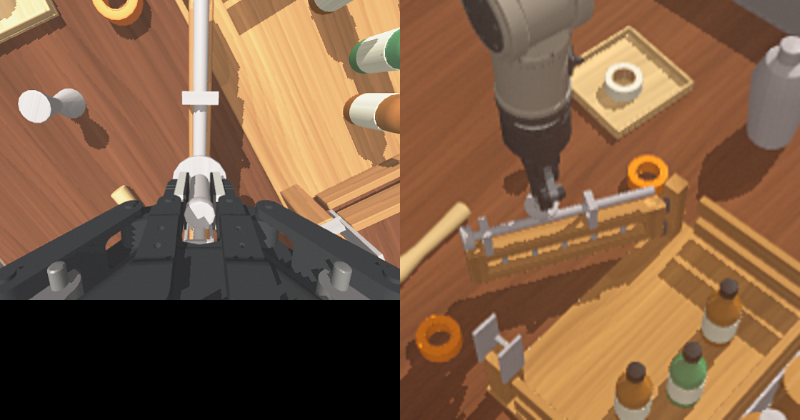

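The pictures show the gate about 30° open with the bolt drawn and the handle still in the fingers. The roll lies flat in the tray and the bystanders stand where they were.

```bash
python3 -c "
from cell import ticket,status
print(ticket.finish_job()); s=status.state();print(s['clock'],s['ee_pos'],s['wrist_force'],s['grip_width'])"
```

```text
the job is handed in; nothing more can be done
None
the job is handed in; nothing more can be done
```

The job is handed in, and every step went through on the first try. `finish_job` gives no verdict, so this rests on my own checks.

- **Roll:** I lifted the roll off the handle and laid it flat near the middle of the tray. The last picture shows it still there, untouched.
- **Bolt:** I raised the bolt about 12 mm and drew it back about 43 mm. The picture shows the tip clear of the keeper. I worked out the draw from how far the arm moved, not from the joint itself. The bolt's starting position and any slip in the grip could change it by a few mm, but it should stay well above the 33 mm needed.
- **Gate:** The gate was swung to about 0.53 rad and held there by the handle. The last reading, at 13.25 s, showed the arm at rest, the fingers closed to about 15 mm on the pin, and a wrist force of about 5 N.
- **Bystanders:** None of those visible in the pictures had moved. The tumbler and the mixing glass were out of the last view, but the arm never went near them.
- **Readings that disagreed:** My estimates of where the handle sat along the bolt differed by about 3 mm between views, well within the grip. There was also a brief 6–7 N upward force each time the fingers closed, probably the tips touching something beneath, and it was gone once the arm lifted.

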